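Load a check-valve carrier and turn it to the tag reader with its ball centred

TASK

Stand the round brass cartridge and the square white valve block in their matching round and square nests in the carrier on the stand, and let go of both. Then take the carrier by its yellow handle, lift it straight up about 80 mm off the stand, and there turn it level through a quarter turn so that its green tab points squarely at the yellow reader (not the grey one), with the loose steel ball staying in the middle of the dish all the while. Finish still holding the carrier steady and level above the stand; do not put it down or let go, and leave the bottle, spanner and gauge alone.

Things in the scene. Friction and masses are not known exactly. Their poses are not given: they have to be found in the camera images.
- stand: fixed white stand with black rubber top, 160 x 100 x 20 mm; origin at the centre of its underside on the bench, x along its long side, z up. The carrier starts on it, centred, its x along the stand's x, its underside 20 mm above the bench. The two readers stand 150 mm from the stand's centre at its +y and -y sides, either way round
- yellow_reader: fixed yellow round puck, 56 mm in diameter (60 mm black foot), 38 mm high, with a black window on its top, on the bench beside the stand; origin at the centre of its underside. The one to point the green tab at
- grey_reader: fixed grey round puck of the same shape and size, on the stand's other side; origin at the centre of its underside. Not to be used
- carrier: the loose carrier, 450 g empty, about 720 g loaded: a 240 x 125 x 4 mm aluminium plate with a round steel dish in its middle, two blue nest blocks 80 mm from the centre along its length, a green tab on its +x end and a stiff handle over the dish. Origin at the centre of its underside, x along its length towards the green tab, y across, z up
- carrier_handle (a point): centre of the carrier's yellow handle, the place to hold it, 100 mm above the carrier's underside (120 mm above the bench at the start); axes are the carrier's. The handle is a straight bar along the carrier's y, 108 mm long, 10 mm thick along x, 20 mm high, with a steel post at each end; grip it from above by its flat sides 10 mm apart. The ball's top is 70 mm below this point
- dish_centre (a point): middle of the dish's surface, 6 mm above the carrier's underside, straight below the handle's centre; axes are the carrier's. The dish is shallow and round: flat for 8 mm from the centre, then rising ever more steeply to 7 mm higher at 43 mm out, with a low rim (15 mm above the carrier's underside)
- ball_center (a point): centre of the loose dark steel ball, 24 mm in diameter, 57 g; it rolls freely in the dish and starts in its middle. Its axes mean nothing
- round_nest (a point): centre of the mouth of the round nest, at the carrier's green-tab end: a hole 35 mm in diameter and 12 mm deep in a blue block 56 x 70 mm; its mouth is 16 mm and its floor 4 mm above the carrier's underside (36 and 24 mm above the bench at the start). Axes are the carrier's
- square_nest (a point): centre of the mouth of the square nest, at the end away from the green tab: a hole 31 x 31 mm and 12 mm deep with its sides along the carrier's x and y, in an equal blue block, mouth and floor at the same heights as the round nest's. Axes are the carrier's
- green_tab (a point): middle of the green tab, a green bar 12 x 70 x 14 mm on the +x end of the carrier, 114 mm from the carrier's centre, 11 mm above its underside; axes are the carrier's
- cartridge_centre (a point): centre (half-way up) of the round brass valve cartridge, a cylinder 32 mm in diameter and 54 mm high, 120 g, standing upright on the bench on one side; z up. In its nest its centre is 15 mm above the nest's mouth and 42 mm of it stands out
- block_centre (a point): centre (half-way up) of the square white valve block, 28 x 28 x 54 mm, 90 g, upright on the bench on the other side, a brass ring on its top; x and y square to its sides, z up. In its nest its centre is 15 mm above the nest's mouth; it goes in at any quarter turn. It does not fit the round nest, nor the cartridge the square one
- bottle_mid (a point): half-way up a white bottle with a blue cap, 52 mm in diameter, 130 mm high, to be left alone
- spanner_mid (a point): middle of a steel spanner 150 mm long lying on the bench, to be left alone
- gauge_mid (a point): middle of a round pressure gauge lying face up, 56 mm in diameter, 18 mm high, to be left alone
There are look-alikes about, which are no part of the job. Several things look just like the part that bears block_centre: the one meant starts farthest to the robot's left.

How it is judged:
On the way, in this order (a step that is already met when the one before it is completed fails the run):
1. cartridge in the round nest and block in the square nest, both let go, carrier on the stand, ball in the dish (horizontal distance between cartridge_centre and round_nest below 0.005 m and z of cartridge_centre in the frame of round_nest between 0.01 and 0.0185 m and horizontal distance between block_centre and square_nest below 0.005 m and z of block_centre in the frame of square_nest between 0.01 and 0.0185 m and contact force between the fingers and cartridge below 0.1 N and contact force between the fingers and block below 0.1 N and contact force between carrier and stand above 1 N and distance between ball_center and dish_centre below 0.03 m), for 0.2 s.
2. carrier lifted at least 25 mm off the stand, not yet turned by more than 25 degrees (z of dish_centre in the frame of stand above 0.051 m and angle between the x axis of green_tab and the x axis of stand, either way round below 0.44 rad), for 0.1 s.
At the end, for the whole second after the job is handed in: Held still by the fingers alone, 40-140 mm above its place on the stand, within 50 mm in plan, level to 0.1 rad, square to the stand to 0.15 rad, green tab within 100 mm of the yellow reader in plan; both parts down in their nests (5 mm); ball within 16 mm of the middle (horizontal distance between cartridge_centre and round_nest below 0.005 m and z of cartridge_centre in the frame of round_nest between 0.01 and 0.0185 m and horizontal distance between block_centre and square_nest below 0.005 m and z of block_centre in the frame of square_nest between 0.01 and 0.0185 m and distance between ball_center and dish_centre below 0.02 m and z of dish_centre in the frame of stand between 0.066 and 0.166 m and angle between dish_centre's own z axis and vertical below 0.1 rad and angle between the x axis of green_tab and the y axis of stand, either way round below 0.15 rad and horizontal distance between green_tab and yellow_reader below 0.1 m and horizontal distance between dish_centre and stand below 0.05 m and contact force between the fingers and carrier above 2 N and contact force between carrier and stand below 0.1 N and contact force between carrier and yellow_reader below 0.1 N and contact force between carrier and grey_reader below 0.1 N and linear speed of carrier below 0.03 m/s); the arm keeps its last pose, push and grip.
It fails at once if the ball rolls out to the dish's edge (its centre more than about 30 mm from the middle) (distance between ball_center and dish_centre above 0.034 m).
It fails at once if the carrier is tipped by more than 0.25 rad (angle between dish_centre's own z axis and vertical above 0.25 rad).
It fails at once if the bottle is moved more than 30 mm (distance of bottle_mid from where it was at the start of the episode above 0.03 m).
It fails at once if the spanner is moved more than 30 mm (distance of spanner_mid from where it was at the start of the episode above 0.03 m).
It fails at once if the gauge is moved more than 30 mm (distance of gauge_mid from where it was at the start of the episode above 0.03 m).
It also fails if it takes over 69 s, if anything falls off the work surface, if the arm or the gripper's body presses on something with over 40 N, if the wrist force passes 120 N, or if a joint passes its speed limit or range.

ROBOT

A 6-joint arm with a two-finger parallel gripper is mounted at the origin on the work surface. World frame = base frame: x ahead of the robot, y to its left, z up, the work surface at z = 0. Lengths are in m, angles in rad, forces in N, time in s.
With the tool pointing down it reaches from about 0.35 to 0.975 m from the base axis. Payload 4.9 kg.
Tool frame: the origin (TCP) lies on the centre line of the jaws, within the pads' length; the fingertips stand 11 mm ahead of it and the grasp point (between the pads) lies 8 mm behind it (manip.finger_overhang is the distance from the TCP to the fingertips, in m); y points along the fingers, z is the direction in which the jaws open and shut, and the axes are right-handed (so a half turn about y gives the same grasp; the last joint's range is limited). The gripper opens to 85 mm and grips with 20 to 120 N. Pads are 22 mm wide; open, the fingers measure 114 mm over their backs; the gripper's body (76 mm by 85 mm) begins 54 mm behind the grasp point. The pads swing forward as they close: fully open they stand 13 mm farther back than shut.
Start: joints at [1.016, 0.053, 1.613, -0, 1.476, -0.119], TCP at [0.264, 0.567, 0.242] pointing down, gripper open.
Joint ranges: [-3.01, 3.01], [-1.01, 2.22], [0.06, 2.58], [-1.02, 4.17], [0.09, 2.62], [-3.14, 3.14]. Speed limits (rad/s): [2.57, 2.57, 3.14, 3.14, 3.14, 3.14].

INTERFACE

Orientations are given as a unit quaternion [w, x, y, z].
In Python, from plant import readout, cams, workorder, manip gives the robot as it stands.
- The arm moves only by the tool play_rows, never from a script. Its arguments are lists of equal length, an entry for each row: "slide": the shift along the tool's x, y, z in cm, a list of three; "yaw": the turn about the tool's y in degrees; "grip": the closure, from -1 (fully open) to 1 (shut), so that 0 is half open. In form: {"slide": [[x, y, z], ...], "yaw": [yaw, ...], "grip": [grip, ...]}. A call has 1 to 12 rows; each row shifts and turns the commanded pose from where the row before left it, along the tool's axes as they then stand; what a row does not reach is not made up. A row lasts 1/10 s, in which the tool goes at most 50 mm and 8.59 degrees, less where a joint would pass 70% of its speed; a pose out of reach is approached as far as the arm can. A call with a gripper value outside its range is refused whole. The fingers move at their own pace and stop on an object; the grip force is fixed at half the most. Time passes only in rows, so rows that do not move let the fingers close. It gives the time, the measured TCP pose, the force and the opening at its end, in the units of the state.
- readout.state(): the state, without advancing time (a new reading comes with each control period).
- cams.grab_frame(name): name is "side" or "top"; returns a dict with "image" (480x640x3 uint8, red, green, blue), "mtx" (3x3 intrinsics, pixels), "R" (3x3) and "t" (3): a world point X has camera coordinates R X + t. Camera axes: x right, y down, z forward; pixel columns grow to the right and rows downward; lengths in m; the calibration is good to about 2 mm. A picture is of the moment at which its call begins. There is no depth.
- workorder.job_done(): hands the job in, once; it reports no verdict.
The state is a dict: "time": time; "joint_pos": joint angles; "joint_vel": joint speeds; "joint_efforts": joint torques, N m; "tool_pos": TCP position; "tool_rot": TCP orientation; "contact_force": force on the tool from outside, world axes, zero at the start; "ft_torque": the same for the moment, N m; "gripper_width": opening from 0.0 (shut) to 1.0 (fully open).
Only numpy, scipy, OpenCV 4.12 (cv2) and the standard library are available. Lean on these libraries where they do the work, as an engineer would, in place of code of your own. Each camera call takes 0.05 s, during which the arm holds its last target.

## Working session

There is one attempt and no reset: what is moved stays moved. The work goes in short steps, Python scripts to look and compute and a tool call to move; the robot and the scene stay as the last step left them, time stands still between calls to the robot, and variables do not carry over. Pictures are saved under pics/ and viewed, and the job is handed in when it is done.

Besides the shell and the picture viewer there is one more tool, called after "Request:" as name(argument=value, ...) on one line, values as JSON. play_rows: Moves the arm, as the interface text tells. Its arguments: {"type":"object","properties":{"slide":{"type":"array","items":{"type":"array","items":{"type":"number"}}},"yaw":{"type":"array","items":{"type":"number"}},"grip":{"type":"array","items":{"type":"number"}}},"required":["slide","yaw","grip"]}

```bash
ls; mkdir -p pics; python3 - <<'E'
from plant import readout, cams, workorder, manip
import cv2
print(readout.state()); print([ (k,getattr(manip,k)) for k in dir(manip) if k[0]!='_'])
for n in("top","side"):
    f=cams.grab_frame(n); cv2.imwrite(f"pics/{n}0.png",f["image"][:,:,::-1]); print(n,f["mtx"],f["R"],f["t"])
E
```

```text
pics
{'time': 0.0, 'joint_pos': array([ 1.01599618e+00,  5.33685168e-02,  1.61434497e+00, -4.03730943e-07,
        1.47599685e+00, -1.18971304e-01]), 'joint_vel': array([ 0.00118736,  0.00147415,  0.00062361,  0.0007999 ,  0.00021701,
       -0.0021787 ]), 'joint_efforts': array([ 5.06423839e-04, -3.93667638e+01, -3.70183110e+01, -1.06988006e-05,
        6.79108649e-03,  5.22571554e-06]), 'tool_pos': array([0.26350515, 0.56605128, 0.24102533]), 'tool_rot': array([-0.68967697,  0.69109032, -0.15311938,  0.15262468]), 'contact_force': array([0.03004066, 0.02135635, 0.75572667]), 'ft_torque': array([ 0.01263482, -0.01030457,  0.00453986]), 'gripper_width': 1.0050922511767393}
[('IKError', <class 'plant.IKError'>), ('finger_overhang', 0.011)]
top [[442.62348465   0.         312.92859277]
 [  0.         442.62348465 236.36623853]
 [  0.           0.           1.        ]] [[ 0.02820569 -0.99877067  0.0407627 ]
 [-0.99840732 -0.03014177 -0.0476895 ]
 [ 0.04885953 -0.03935266 -0.99803012]] [-0.03686879  0.56594325  0.87226668]
side [[451.80551711   0.         320.54760657]
 [  0.         451.80551711 238.18558398]
 [  0.           0.           1.        ]] [[-0.98820501 -0.15141118 -0.02292421]
 [-0.06680319  0.56093239 -0.82516192]
 [ 0.13779767 -0.81389773 -0.56443095]] [0.55012647 0.14667849 0.79306435]
```

View pics/top0.png

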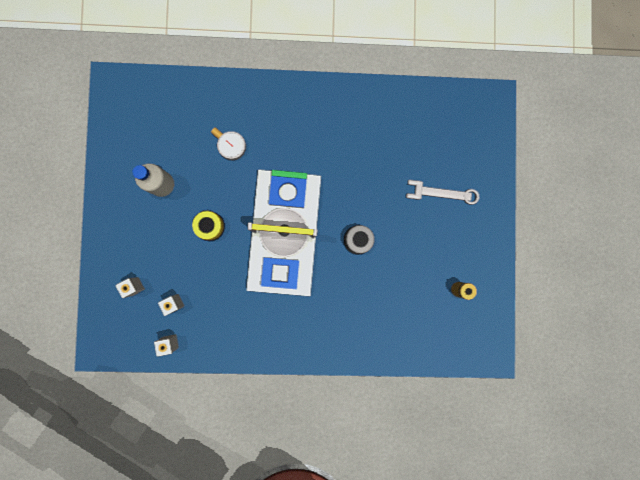

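View pics/side0.png

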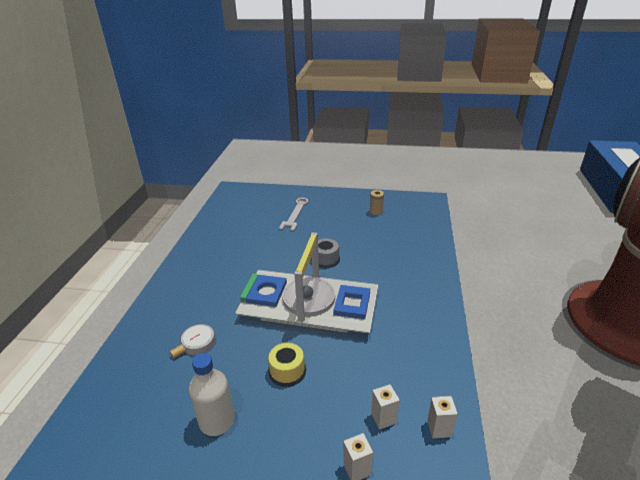

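```bash
cat > h.py <<'E'
import numpy as np, cv2
from plant import readout, cams, workorder
def proj(f,X):
    X=np.atleast_2d(X); c=X@f["R"].T+f["t"]; p=c@f["mtx"].T; return p[:,:2]/p[:,2:]
def back(f,uv,z):
    d=f["R"].T@np.linalg.inv(f["mtx"])@np.array([uv[0],uv[1],1.]); C=-f["R"].T@f["t"]
    return C+d*(z-C[2])/d[2]
def tri(f,a,g,b):
    P=[x["mtx"]@np.c_[x["R"],x["t"]] for x in(f,g)]
    X=cv2.triangulatePoints(P[0],P[1],np.array(a,float).reshape(2,1),np.array(b,float).reshape(2,1))[:,0]; return X[:3]/X[3]
def crop(f,u0,v0,w,h,s,name):
    im=np.ascontiguousarray(f["image"][v0:v0+h,u0:u0+w,::-1])
    cv2.imwrite("pics/"+name,cv2.resize(im,None,fx=s,fy=s,interpolation=cv2.INTER_CUBIC))
E
python3 - <<'E'
from h import *
f=cams.grab_frame("top");g=cams.grab_frame("side")
a=lambda fr,u,v,w,h,s:cv2.resize(np.ascontiguousarray(fr["image"][v:v+h,u:u+w,::-1]),None,fx=s,fy=s,interpolation=cv2.INTER_CUBIC)
cv2.imwrite("pics/c1.png",np.hstack([a(f,100,265,90,100,4),a(g,330,375,100,100,4)]))
cv2.imwrite("pics/c2.png",a(f,235,160,100,145,4))
cv2.imwrite("pics/c3.png",a(g,225,220,165,120,4))
cv2.imwrite("pics/c4.png",np.hstack([a(f,440,265,50,50,8),a(g,350,170,50,50,8)]))
for n,p,q in[("blk",(126,288),(358,440)),("cart",(468,291.5),(377,194)),("yel",(208,225),(287,355)),("grey",(360,239),(326,246))]:print(n,tri(f,p,g,q))
E
```

```text
blk [0.45841078 0.32579075 0.06070317]
cart [ 0.46704351 -0.32260344  0.05003092]
yel [0.58100675 0.18441394 0.0359229 ]
grey [ 0.56241153 -0.11205586  0.03633536]
```

View pics/c1.png

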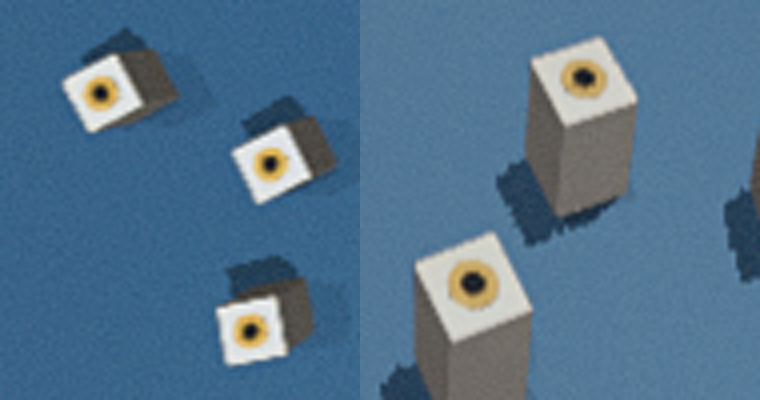

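View pics/c2.png

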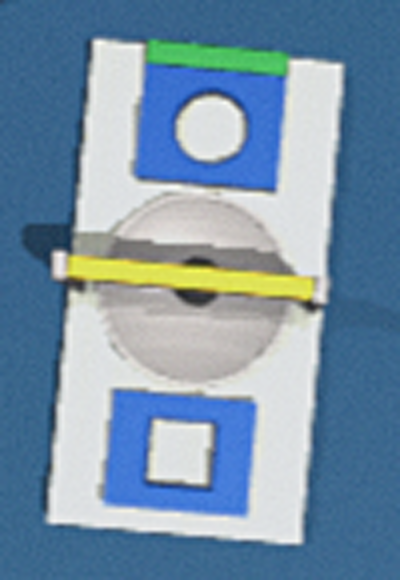

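View pics/c3.png

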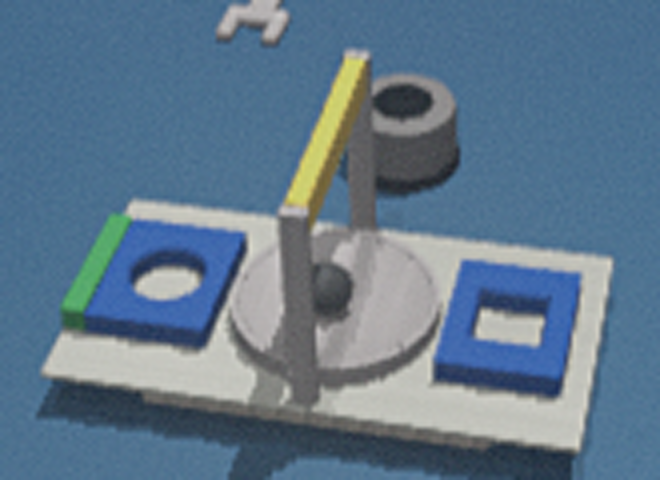

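View pics/c4.png

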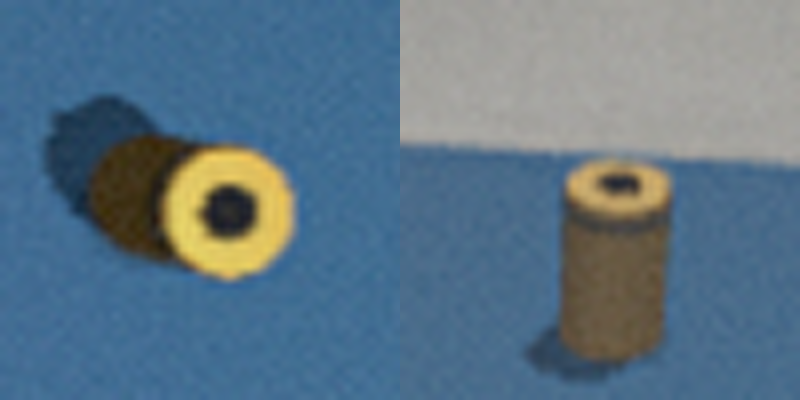

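```bash
cat > fit.py <<'E'
from h import *
from scipy.optimize import least_squares
f=cams.grab_frame("top");g=cams.grab_frame("side")
def refine(fr,pts,w=2):
    gr=cv2.cvtColor(fr["image"],cv2.COLOR_RGB2GRAY)
    p=np.array(pts,np.float32).reshape(-1,1,2)
    q=cv2.cornerSubPix(gr,p.copy(),(w,w),(-1,-1),(cv2.TERM_CRITERIA_EPS+cv2.TERM_CRITERIA_COUNT,50,.001)).reshape(-1,2)
    p=p.reshape(-1,2); bad=np.linalg.norm(q-p,axis=1)>1.5; q[bad]=p[bad]; return q
P=[(.12,.0625,.024),(.12,-.0625,.024),(-.12,-.0625,.024),(-.12,.0625,.024)]
B=[(-.052,.035,.036),(-.052,-.035,.036),(-.108,-.035,.036),(-.108,.035,.036),(.052,.035,.036),(.052,-.035,.036)]
M=np.array(P+B)
t=np.array([(92,40),(344,64),(302,543),(47,521),(113,390),(256,401),(248,515),(103,500),(135,176),(276,190)])/4+(235,160)-.375
s=np.array([(42,376),(135,201),(612,260),(580,450),(436,366),(460,262),(580,278),(562,387),(210,335),(246,234)])/4+(225,220)-.375
t=refine(f,t);s=refine(g,s)
def W(p): c,d=np.cos(p[2]),np.sin(p[2]); return np.c_[p[0]+c*M[:,0]-d*M[:,1],p[1]+d*M[:,0]+c*M[:,1],M[:,2]]
rt=lambda p:(proj(f,W(p))-t).ravel(); rs=lambda p:(proj(g,W(p))-s).ravel()
for n,r in(("top",rt),("side",rs),("both",lambda p:np.r_[rt(p),rs(p)])):
    o=least_squares(r,[.57,.03,0],loss="soft_l1",f_scale=.5); print(n,o.x,np.abs(r(o.x)).reshape(-1,2).max(1).round(1))
# parts
def fitblk(n,pts,fr,p0):
    q=refine(fr,pts); h=.014
    C=np.array([(h,h),(h,-h),(-h,-h),(-h,h)])
    def r(p):
        c,d=np.cos(p[2]),np.sin(p[2]); X=np.c_[p[0]+c*C[:,0]-d*C[:,1],p[1]+d*C[:,0]+c*C[:,1],np.full(4,.054)]
        return (proj(fr,X)-q).ravel()
    o=least_squares(r,p0,loss="soft_l1",f_scale=.5);print(n,o.x,r(o.x).round(1))
# order: (+x,+y),(+x,-y),(-x,-y),(-x,+y) in rotated frame
fitblk("blk top",np.array([(62,83),(117,54),(144,102),(92,133)])/4+(100,265)-.375,f,[.455,.325,.5])
fitblk("blk side",np.array([(453-360,343),(414-360,264),(494-360,233),(532-360,308)])/4+(330,375)-.375,g,[.455,.325,.5])
# cartridge: circle of top
print("cart top",back(f,(440+229/8-.4,265+212/8-.4),.054),"side",back(g,(350+(619-400)/8-.4,170+187/8-.4),.054))
print("yel",back(f,(208,225),.038),back(g,(287,355),.038),"grey",back(f,(360,239),.038),back(g,(326.5,246),.038))
E
python3 fit.py
```

```text
top [ 0.57295637  0.03837851 -0.06047608] [0.4 0.4 0.4 0.2 0.4 0.3 0.2 1.  0.4 0.9]
side [ 0.57210122  0.03843729 -0.06338688] [0.6 0.3 0.5 1.1 0.7 0.2 0.6 1.6 1.7 0.3]
both [ 0.57252914  0.03836216 -0.06201804] [0.2 0.2 0.5 0.3 0.3 0.3 0.5 1.2 0.4 0.7 0.7 0.3 0.2 0.9 0.9 0.3 0.5 1.7
 1.9 0.3]
blk top [0.4578063  0.32972167 0.54904822] [-0.3 -0.2 -0.  -0.3  0.3  0.1  0.   0.5]
blk side [0.45846853 0.32985831 0.54311972] [-0.1  0.5 -0.5 -0.3  0.1 -0.1  0.6 -0. ]
cart top [ 0.46821165 -0.321451    0.054     ] side [ 0.46706533 -0.3204828   0.054     ]
yel [0.58147639 0.18411443 0.038     ] [0.57989109 0.18613458 0.038     ] grey [ 0.56324024 -0.1116938   0.038     ] [ 0.56014814 -0.1099491   0.038     ]
```

```bash
cat > go.py <<'E'
import sys,numpy as np
from plant import readout
from scipy.spatial.transform import Rotation as Ro
def st():
    s=readout.state(); R=Ro.from_quat(np.roll(s["tool_rot"],-1)).as_matrix(); return s,R
def plan(x,y,z,zang=None):
    s,R=st(); a=np.arctan2(R[1,2],R[0,2])
    print("t",round(s["time"],2),"tcp",s["tool_pos"].round(4),"zang",round(np.degrees(a),2),"toolY",R[:,1].round(4),"w",round(s["gripper_width"],3),"F",s["contact_force"].round(1),"q1,q6",s["joint_pos"][[0,5]].round(3))
    d=np.array([x,y,z])-s["tool_pos"]
    print(" slide cm (tool axes now)",(R.T@d*100).round(2))
    if zang is not None:
        w=(zang-np.degrees(a)+180)%360-180; print(" yaw deg",round(-w,2))
        R2=Ro.from_euler("z",w,degrees=True).as_matrix()@R; print(" slide cm after the turn",(R2.T@d*100).round(2))
if __name__=="__main__": plan(*map(float,sys.argv[1:]))
E
python3 go.py .4581 .3298 .15 31.3;python3 go.py .4581 .3298 .15 121.3;python3 go.py .4581 .3298 .15 -58.7
```

```text
t 0.3 tcp [0.2637 0.5664 0.2419] zang 65.03 toolY [-4.e-04 -6.e-04 -1.e+00] w 1.003 F [0.4 0.5 0.5] q1,q6 [ 1.016 -0.119]
 slide cm (tool axes now) [ 27.61   9.19 -13.24]
 yaw deg 33.73
 slide cm after the turn [30.32  9.18  4.32]
t 0.3 tcp [0.2637 0.5664 0.2419] zang 65.03 toolY [-4.e-04 -6.e-04 -1.e+00] w 1.003 F [0.4 0.5 0.5] q1,q6 [ 1.016 -0.119]
 slide cm (tool axes now) [ 27.61   9.19 -13.24]
 yaw deg -56.27
 slide cm after the turn [  4.32   9.21 -30.31]
t 0.3 tcp [0.2637 0.5664 0.2419] zang 65.03 toolY [-4.e-04 -6.e-04 -1.e+00] w 1.003 F [0.4 0.5 0.5] q1,q6 [ 1.016 -0.119]
 slide cm (tool axes now) [ 27.61   9.19 -13.24]
 yaw deg 123.73
 slide cm after the turn [-4.32  9.16 30.32]
```

Request:
play_rows(slide=[[0,0,0],[0,0,0],[0,0,0],[0,0,0],[3.8,0.9,0.54],[3.8,0.9,0.54],[3.8,0.9,0.54],[3.8,0.9,0.54],[3.8,0.9,0.54],[3.8,0.9,0.54],[3.8,0.9,0.54],[3.8,0.9,0.54]], yaw=[8.4,8.4,8.4,8.4,0,0,0,0,0,0,0,0], grip=[-0.4,-0.4,-0.4,-0.4,-0.4,-0.4,-0.4,-0.4,-0.4,-0.4,-0.4,-0.4])

```text
time: 1.5
tool_pos: [0.46, 0.3284, 0.1701]
tool_rot: [0.617, -0.617, 0.346, -0.346]
contact_force: [-0.0, 0.1, 0.6]
gripper_width: 0.698
```

```bash
python3 go.py .4581 .3298 .032 31.3
```

```text
t 1.5 tcp [0.46   0.3284 0.1701] zang 31.43 toolY [ 4.e-04  3.e-04 -1.e+00] w 0.698 F [-0.   0.1  0.6] q1,q6 [ 0.488 -0.06 ]
 slide cm (tool axes now) [-0.22 13.81 -0.1 ]
 yaw deg 0.13
 slide cm after the turn [-0.22 13.81 -0.1 ]
```

Request:
play_rows(slide=[[-0.2,1.5,-0.1],[0,3,0],[0,3,0],[0,3,0],[0,2,0],[0,1.3,0],[0,0,0]], yaw=[0,0,0,0,0,0,0], grip=[-0.4,-0.4,-0.4,-0.4,-0.4,-0.4,-0.4])

```text
time: 2.2
tool_pos: [0.4555, 0.3305, 0.03]
tool_rot: [-0.616, 0.618, -0.347, 0.345]
contact_force: [-0.8, -0.1, -0.2]
gripper_width: 0.701
```

```bash
python3 go.py .4581 .3298 .032 31.3; python3 - <<'E'
from h import *
f=cams.grab_frame("top");g=cams.grab_frame("side")
a=lambda fr,u,v,w,h,s:cv2.resize(np.ascontiguousarray(fr["image"][v:v+h,u:u+w,::-1]),None,fx=s,fy=s)
cv2.imwrite("pics/d1.png",np.hstack([a(f,80,240,100,120,4),a(g,300,360,100,120,4)]))
E
```

```text
t 2.2 tcp [0.4555 0.3305 0.03  ] zang 31.46 toolY [-0.004 -0.002 -1.   ] w 0.701 F [-0.8 -0.1 -0.2] q1,q6 [ 0.495 -0.054]
 slide cm (tool axes now) [ 0.2  -0.2   0.19]
 yaw deg 0.16
 slide cm after the turn [ 0.19 -0.2   0.19]
```

View pics/d1.png

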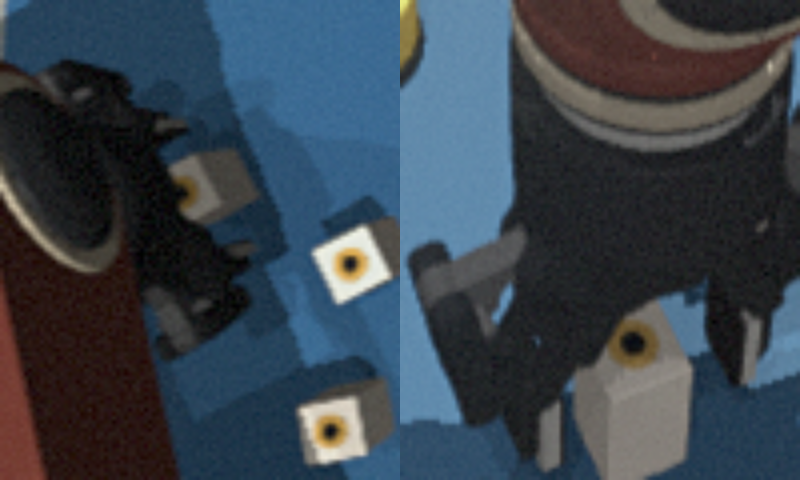

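Request:
play_rows(slide=[[0.1,-0.1,0.1],[0,0,0],[0,0,0]], yaw=[0,0,0], grip=[-0.4,-0.4,-0.4])

```text
time: 2.6
tool_pos: [0.4595, 0.3309, 0.0345]
tool_rot: [0.617, -0.616, 0.346, -0.346]
contact_force: [0.3, -0.4, 0.1]
gripper_width: 0.701
```

```bash
python3 go.py .4581 .3298 .032 31.3
```

```text
t 2.6 tcp [0.4595 0.3309 0.0345] zang 31.42 toolY [ 0.0019  0.001  -1.    ] w 0.701 F [ 0.3 -0.4  0.1] q1,q6 [ 0.493 -0.056]
 slide cm (tool axes now) [ 0.02  0.25 -0.18]
 yaw deg 0.12
 slide cm after the turn [ 0.03  0.25 -0.18]
```

Request:
play_rows(slide=[[0,0,0],[0,0,0],[0,0,0],[0,0,0]], yaw=[0,0,0,0], grip=[-0.4,-0.4,-0.4,-0.4])

```text
time: 3.0
tool_pos: [0.4586, 0.3305, 0.0333]
tool_rot: [-0.617, 0.617, -0.346, 0.346]
contact_force: [0.1, 1.5, -0.9]
gripper_width: 0.704
```

```bash
python3 go.py .4581 .3298 .032 31.3
```

```text
t 3.0 tcp [0.4586 0.3305 0.0333] zang 31.43 toolY [-1.e-04 -1.e-04 -1.e+00] w 0.704 F [ 0.1  1.5 -0.9] q1,q6 [ 0.493 -0.056]
 slide cm (tool axes now) [ 0.03  0.13 -0.08]
 yaw deg 0.13
 slide cm after the turn [ 0.03  0.13 -0.08]
```

Within a millimetre. Closing.

Request:
play_rows(slide=[[0,0.1,-0.05],[0,0,0],[0,0,0],[0,0,0],[0,0,0],[0,0,0],[0,0,0],[0,0,0]], yaw=[0,0,0,0,0,0,0,0], grip=[1,1,1,1,1,1,1,1])

```text
time: 3.8
tool_pos: [0.4583, 0.3303, 0.0323]
tool_rot: [0.617, -0.617, 0.346, -0.346]
contact_force: [0.4, 1.1, -1.3]
gripper_width: 0.316
```

```bash
python3 go.py .4581 .3298 .032 31.3;python3 go.py .4927 .0433 .15 -3.5;  python3 - <<'E'
from h import *
f=cams.grab_frame("top");g=cams.grab_frame("side")
a=lambda fr,u,v,w,h,s:cv2.resize(np.ascontiguousarray(fr["image"][v:v+h,u:u+w,::-1]),None,fx=s,fy=s)
cv2.imwrite("pics/d2.png",np.hstack([a(f,80,240,100,120,4),a(g,300,360,100,120,4)]))
E
```

```text
t 3.8 tcp [0.4583 0.3303 0.0323] zang 31.43 toolY [ 0.  0. -1.] w 0.316 F [ 0.4  1.1 -1.3] q1,q6 [ 0.493 -0.056]
 slide cm (tool axes now) [ 0.04  0.03 -0.04]
 yaw deg 0.13
 slide cm after the turn [ 0.04  0.03 -0.04]
t 3.8 tcp [0.4583 0.3303 0.0323] zang 31.43 toolY [ 0.  0. -1.] w 0.316 F [ 0.4  1.1 -1.3] q1,q6 [ 0.493 -0.056]
 slide cm (tool axes now) [ 26.29 -11.77 -12.03]
 yaw deg 34.93
 slide cm after the turn [ 28.44 -11.77   5.19]
```

View pics/d2.png

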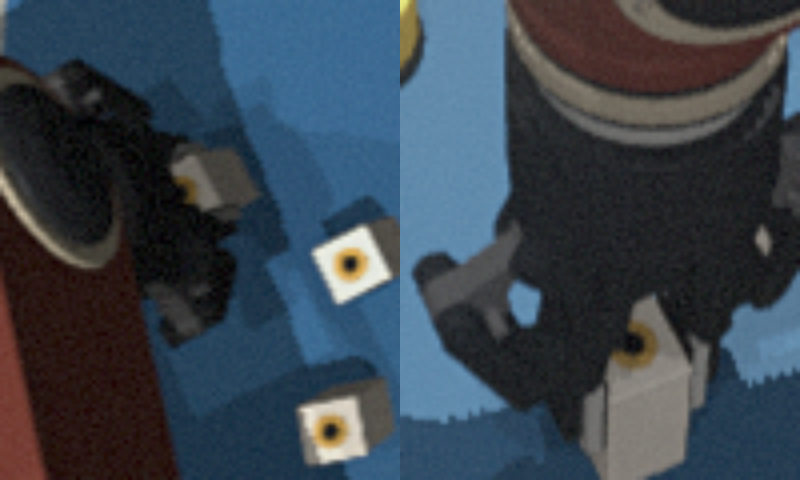

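Request:
play_rows(slide=[[0,-1,0],[0,-2,0],[0,-3,0],[0,-2.8,0],[0,-2,0],[0,-1,0],[0,0,0],[0,0,0]], yaw=[0,2,6,8,8,7,3,0.9], grip=[1,1,1,1,1,1,1,1])

```text
time: 4.7
tool_pos: [0.4585, 0.3304, 0.1515]
tool_rot: [-0.485, 0.484, -0.515, 0.515]
contact_force: [-0.2, 0.4, -1.8]
gripper_width: 0.317
```

Request:
play_rows(slide=[[1,0,0.2],[2.5,0,0.46],[3.7,0,0.67],[4.3,0,0.79],[4.3,0,0.79],[4.3,0,0.79],[3.7,0,0.67],[2.5,0,0.45],[1.4,0,0.25],[0.7,0,0.12],[0,0,0],[0,0,0]], yaw=[0,0,0,0,0,0,0,0,0,0,0,0], grip=[1,1,1,1,1,1,1,1,1,1,1,1])

```text
time: 5.9
tool_pos: [0.4927, 0.0444, 0.1501]
tool_rot: [0.485, -0.485, 0.515, -0.514]
contact_force: [0.2, 0.8, -0.4]
gripper_width: 0.322
```

```bash
python3 go.py .4927 .0433 .10 -3.5
```

```text
t 5.9 tcp [0.4927 0.0444 0.1501] zang -3.41 toolY [-5.e-04  5.e-04 -1.e+00] w 0.322 F [ 0.2  0.8 -0.4] q1,q6 [-0.061 -0.001]
 slide cm (tool axes now) [0.12 5.01 0.01]
 yaw deg 0.09
 slide cm after the turn [0.12 5.01 0.01]
```

Request:
play_rows(slide=[[0.1,0.5,0],[0,1.2,0],[0,2,0],[0,1.8,0],[0,1.2,0],[0,0.5,0],[0,0,0],[0,0,0],[0,0,0],[0,0,0]], yaw=[0,0,0,0,0,0,0,0,0,0], grip=[1,1,1,1,1,1,1,1,1,1])

```text
time: 6.9
tool_pos: [0.4935, 0.0426, 0.0792]
tool_rot: [-0.485, 0.484, -0.514, 0.515]
contact_force: [0.0, -0.0, -0.9]
gripper_width: 0.317
```

```bash
python3 go.py .4927 .0433 .056 -3.5;  python3 - <<'E'
from h import *
f=cams.grab_frame("top");g=cams.grab_frame("side")
a=lambda fr,u,v,w,h,s:cv2.resize(np.ascontiguousarray(fr["image"][v:v+h,u:u+w,::-1]),None,fx=s,fy=s)
cv2.imwrite("pics/d3.png",np.hstack([a(f,230,230,80,100,5),a(g,310,240,80,100,5)]))
E
```

```text
t 6.9 tcp [0.4935 0.0426 0.0792] zang -3.47 toolY [ 1.7e-03 -1.0e-04 -1.0e+00] w 0.317 F [ 0.  -0.  -0.9] q1,q6 [-0.064 -0.004]
 slide cm (tool axes now) [-0.06  2.32 -0.09]
 yaw deg 0.03
 slide cm after the turn [-0.06  2.32 -0.09]
```

View pics/d3.png

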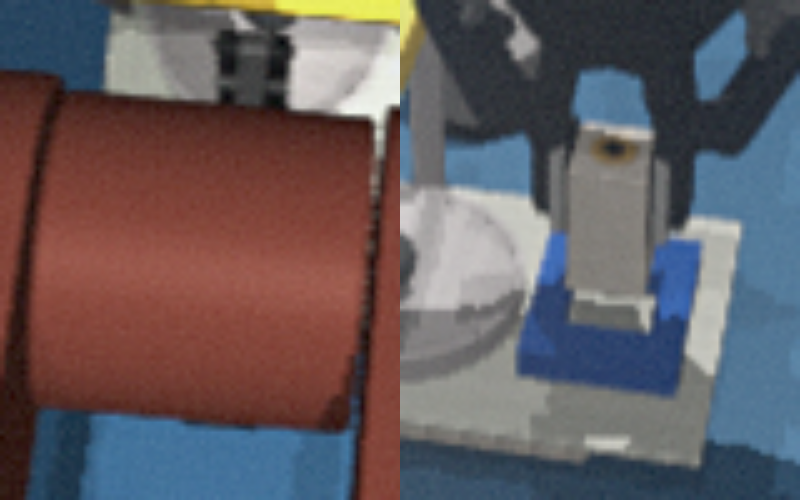

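```bash
cat > ov.py <<'E'
from h import *
def ov(name,box,s,segs,cam="side"):
    g=cams.grab_frame(cam); u,v,w,h=box
    im=cv2.resize(np.ascontiguousarray(g["image"][v:v+h,u:u+w,::-1]),None,fx=s,fy=s,interpolation=cv2.INTER_CUBIC)
    for X,c in segs:
        p=((proj(g,X)-(u,v)+.5)*s*8).astype(np.int32); cv2.polylines(im,[p.reshape(-1,1,2)],True,c,1,cv2.LINE_AA,3)
    cv2.imwrite("pics/"+name,im)
def rect(c,yaw,hx,hy,z):
    a=np.array([(hx,hy),(hx,-hy),(-hx,-hy),(-hx,hy)]); k,d=np.cos(yaw),np.sin(yaw)
    return np.c_[c[0]+k*a[:,0]-d*a[:,1],c[1]+d*a[:,0]+k*a[:,1],np.full(4,z)]
def circ(c,r,z):
    t=np.linspace(0,2*np.pi,40,endpoint=False); return np.c_[c[0]+r*np.cos(t),c[1]+r*np.sin(t),np.full(40,z)]
E
python3 - <<'E'
from ov import *
p=readout.state()["tool_pos"]; y=-.062
ov("d4.png",(330,260,70,70),10,[(rect((.4927,.0433),y,.0155,.0155,.036),(0,0,255)),(rect((.4927,.0433),y,.028,.035,.036),(0,255,255)),(rect(p,y,.014,.014,p[2]-.0323),(0,255,0)),(rect(p,y,.014,.014,p[2]-.0323+.054),(0,255,0))])
print(p)
E
```

```text
[0.49322327 0.04263653 0.07890756]
```

View pics/d4.png

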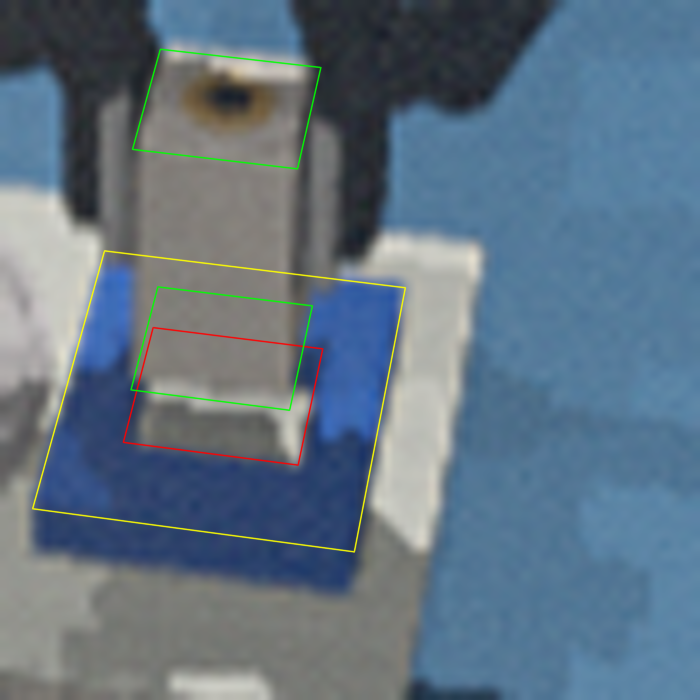

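Request:
play_rows(slide=[[-0.1,0,-0.05],[0,0.3,0],[0,0.5,0],[0,0.3,0],[0,0,0],[0,0,0],[0,0,0]], yaw=[0,0,0,0,0,0,0], grip=[1,1,1,1,1,1,1])

```text
time: 7.75
tool_pos: [0.4925, 0.0437, 0.0674]
tool_rot: [-0.485, 0.485, -0.515, 0.515]
contact_force: [-0.3, -0.5, -1.1]
gripper_width: 0.322
```

```bash
python3 go.py .4927 .0433 .056 -3.5
```

```text
t 7.75 tcp [0.4925 0.0437 0.0674] zang -3.47 toolY [ 2.e-04  0.e+00 -1.e+00] w 0.322 F [-0.3 -0.5 -1.1] q1,q6 [-0.062 -0.002]
 slide cm (tool axes now) [0.04 1.14 0.02]
 yaw deg 0.03
 slide cm after the turn [0.04 1.14 0.02]
```

Request:
play_rows(slide=[[0.02,0.2,0],[0,0.3,0],[0,0.2,0],[0,0,0],[0,0,0]], yaw=[0,0,0,0,0], grip=[1,1,1,1,1])

```text
time: 8.25
tool_pos: [0.4922, 0.0435, 0.0601]
tool_rot: [0.485, -0.485, 0.515, -0.515]
contact_force: [-0.3, -0.4, -1.1]
gripper_width: 0.323
```

```bash
python3 go.py .4927 .0433 .056 -3.5
```

```text
t 8.25 tcp [0.4922 0.0435 0.0601] zang -3.47 toolY [-4.e-04  0.e+00 -1.e+00] w 0.323 F [-0.3 -0.4 -1.1] q1,q6 [-0.063 -0.002]
 slide cm (tool axes now) [0.02 0.41 0.05]
 yaw deg 0.03
 slide cm after the turn [0.02 0.41 0.05]
```

No contact, and the bottom is 8 mm inside. On down to 1 mm above the floor, then open.

Request:
play_rows(slide=[[0,0.15,0.02],[0,0.18,0],[0,0,0],[0,0,0],[0,0,0],[0,0,0],[0,0,0],[0,0,0],[0,0,0]], yaw=[0,0,0,0,0,0,0,0,0], grip=[1,1,1,1,0.1,0,-0.1,-0.1,-0.1])

```text
time: 9.15
tool_pos: [0.4926, 0.0435, 0.0571]
tool_rot: [-0.485, 0.485, -0.515, 0.515]
contact_force: [0.1, 0.2, 0.3]
gripper_width: 0.55
```

```bash
python3 go.py .4681 -.3211 .15 -3.5;  python3 - <<'E'
from ov import *
ov("d5.png",(310,240,80,100),6,[])
E
```

```text
t 9.15 tcp [0.4926 0.0435 0.0571] zang -3.47 toolY [ 2.e-04  0.e+00 -1.e+00] w 0.55 F [0.1 0.2 0.3] q1,q6 [-0.063 -0.002]
 slide cm (tool axes now) [36.54 -9.29 -0.24]
 yaw deg 0.03
 slide cm after the turn [36.54 -9.29 -0.22]
```

View pics/d5.png

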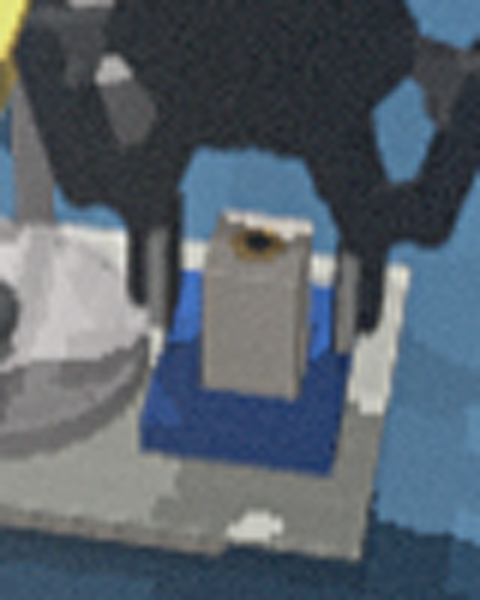

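Request:
play_rows(slide=[[0,-0.8,0],[0,-2,0],[0,-3,0],[0,-2.4,0],[0,-1.2,0],[0.5,0,0],[1.5,0,0],[3,0,0],[4.2,0,0],[4.6,0,0],[4.6,0,0],[4.6,0,0]], yaw=[0,0,0,0,0,0,0,0,0,0,0,0], grip=[-0.3,-0.3,-0.3,-0.3,-0.3,-0.3,-0.3,-0.3,-0.3,-0.3,-0.3,-0.3])

```text
time: 10.4
tool_pos: [0.4772, -0.1876, 0.1492]
tool_rot: [0.484, -0.485, 0.516, -0.514]
contact_force: [1.0, 0.0, -0.5]
gripper_width: 0.649
```

Request:
play_rows(slide=[[4.6,0,0],[4,0,0],[2.7,0,0],[1.5,0,0],[0.7,0,-0.2],[0,0,0],[0,0,0]], yaw=[0,0,0,0,0,0,0], grip=[-0.3,-0.3,-0.3,-0.3,-0.3,-0.3,-0.3])

```text
time: 11.1
tool_pos: [0.4684, -0.3196, 0.1505]
tool_rot: [0.485, -0.485, 0.515, -0.514]
contact_force: [0.2, 0.3, 0.2]
gripper_width: 0.648
```

```bash
python3 go.py .4678 -.3211 .032 -3.5;  python3 - <<'E'
from ov import *
f=cams.grab_frame("top");g=cams.grab_frame("side")
a=lambda fr,u,v,w,h,s:cv2.resize(np.ascontiguousarray(fr["image"][v:v+h,u:u+w,::-1]),None,fx=s,fy=s)
cv2.imwrite("pics/d6.png",np.hstack([a(f,240,160,160,160,2),a(g,225,210,165,160,3)]))
E
```

```text
t 11.1 tcp [ 0.4684 -0.3196  0.1505] zang -3.42 toolY [-5.e-04  1.e-03 -1.e+00] w 0.648 F [0.2 0.3 0.2] q1,q6 [-0.73  -0.671]
 slide cm (tool axes now) [ 0.17 11.85 -0.05]
 yaw deg 0.08
 slide cm after the turn [ 0.17 11.85 -0.05]Traceback (most recent call last):
  File "<stdin>", line 4, in <module>
    return _nx.concatenate(arrs, 1, dtype=dtype, casting=casting)
           ~~~~~~~~~~~~~~~^^^^^^^^^^^^^^^^^^^^^^^^^^^^^^^^^^^^^^^
ValueError: all the input array dimensions except for the concatenation axis must match exactly, but along dimension 0, the array at index 0 has size 320 and the array at index 1 has size 480
```

Request:
play_rows(slide=[[0.15,1,0],[0,2,0],[0,3,0],[0,2.8,0],[0,1.9,0],[0,0.8,0],[0,0.35,0],[0,0,0],[0,0,0],[0,0,0],[0,0,0]], yaw=[0,0,0,0,0,0,0,0,0,0,0], grip=[-0.3,-0.3,-0.3,-0.3,-0.3,-0.3,-0.3,-0.3,-0.3,-0.3,-0.3])

```text
time: 12.3
tool_pos: [0.4689, -0.3227, 0.0335]
tool_rot: [-0.485, 0.485, -0.514, 0.516]
contact_force: [0.0, -0.7, 0.5]
gripper_width: 0.651
```

```bash
python3 go.py .4678 -.3211 .032 -3.5;  python3 - <<'E'
from ov import *
f=cams.grab_frame("top");g=cams.grab_frame("side")
a=lambda fr,u,v,w,h,s:cv2.resize(np.ascontiguousarray(fr["image"][v:v+h,u:u+w,::-1]),None,fx=s,fy=s)
cv2.imwrite("pics/d6.png",np.hstack([a(f,235,160,100,145,4),a(g,225,210,100,145,4)]))
cv2.imwrite("pics/d7.png",np.hstack([a(f,430,250,80,80,5),a(g,340,150,80,80,5)]))
E
```

```text
t 12.3 tcp [ 0.4689 -0.3227  0.0335] zang -3.47 toolY [ 0.0013 -0.0012 -1.    ] w 0.651 F [ 0.  -0.7  0.5] q1,q6 [-0.733 -0.673]
 slide cm (tool axes now) [-0.15  0.15 -0.12]
 yaw deg 0.03
 slide cm after the turn [-0.15  0.15 -0.12]
```

View pics/d6.png

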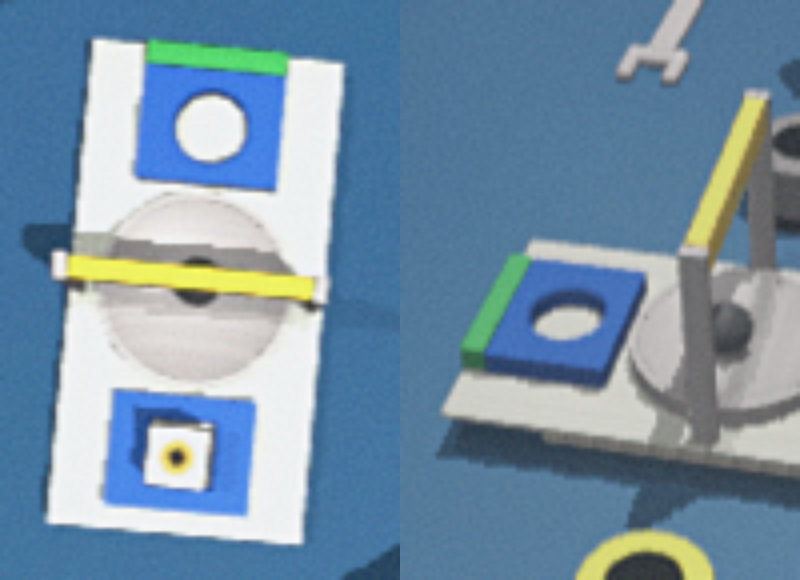

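View pics/d7.png

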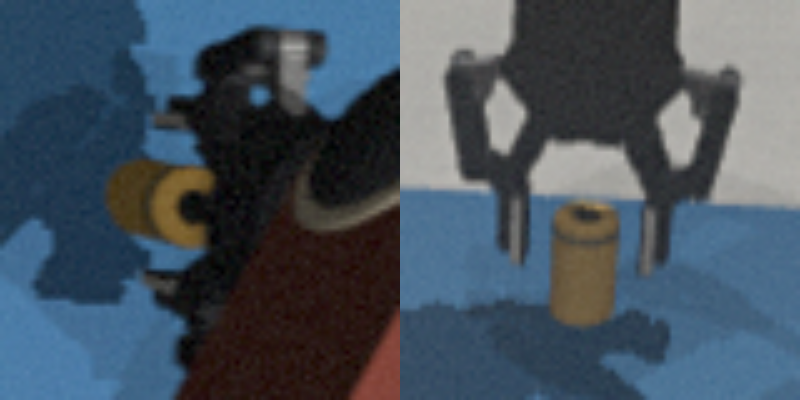

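Request:
play_rows(slide=[[-0.05,0.1,-0.05],[0,0,0],[0,0,0],[0,0,0]], yaw=[0,0,0,0], grip=[-0.3,-0.3,-0.3,-0.3])

```text
time: 12.8
tool_pos: [0.4679, -0.3217, 0.0314]
tool_rot: [0.485, -0.485, 0.515, -0.515]
contact_force: [1.2, -0.5, -0.2]
gripper_width: 0.652
```

```bash
python3 go.py .4678 -.3211 .032 -3.5
```

```text
t 12.8 tcp [ 0.4679 -0.3217  0.0314] zang -3.47 toolY [-1.e-04  1.e-04 -1.e+00] w 0.652 F [ 1.2 -0.5 -0.2] q1,q6 [-0.733 -0.673]
 slide cm (tool axes now) [-0.06 -0.06 -0.01]
 yaw deg 0.03
 slide cm after the turn [-0.06 -0.06 -0.01]
```

Request:
play_rows(slide=[[0,0,0],[0,0,0],[0,0,0],[0,0,0],[0,0,0],[0,0,0],[0,0,0]], yaw=[0,0,0,0,0,0,0], grip=[1,1,1,1,1,1,1])

```text
time: 13.5
tool_pos: [0.4681, -0.3219, 0.0318]
tool_rot: [-0.485, 0.485, -0.515, 0.515]
contact_force: [0.1, 0.1, 2.7]
gripper_width: 0.357
```

```bash
python3 go.py .6524 .0334 .18 -3.5;  python3 - <<'E'
from ov import *
p=readout.state()["tool_pos"]
ov("d8.png",(345,165,60,60),10,[(circ(p,.016,.054),(0,255,0)),(circ(p,.016,0),(0,255,0)),(circ((.4678,-.3211),.016,.054),(0,0,255))])
E
```

```text
t 13.5 tcp [ 0.4681 -0.3219  0.0318] zang -3.47 toolY [ 5.e-04 -4.e-04 -1.e+00] w 0.357 F [0.1 0.1 2.7] q1,q6 [-0.733 -0.673]
 slide cm (tool axes now) [-36.57 -14.83  16.25]
 yaw deg 0.03
 slide cm after the turn [-36.58 -14.83  16.23]
```

View pics/d8.png

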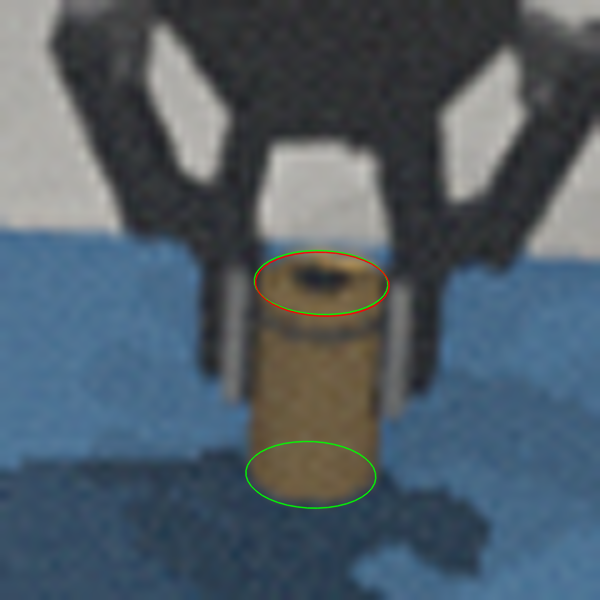

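Request:
play_rows(slide=[[0,-1,0],[0,-2.5,0],[0,-3.6,0],[0,-3.6,0],[0,-2.6,0],[0,-1.5,0],[-1,0,0.44],[-2.4,0,1.07],[-3.4,0,1.5],[-3.9,0,1.73],[-4,0,1.78],[-4,0,1.78]], yaw=[0,0,0,0,0,0,0,0,0,0,0,0], grip=[1,1,1,1,1,1,1,1,1,1,1,1])

```text
time: 14.75
tool_pos: [0.5613, -0.1372, 0.1767]
tool_rot: [0.484, -0.485, 0.516, -0.513]
contact_force: [0.0, -0.5, -1.8]
gripper_width: 0.358
```

Request:
play_rows(slide=[[-4,0,1.78],[-4,0,1.78],[-3.9,0,1.72],[-3,0,1.33],[-1.8,0,0.8],[-0.9,0,0.4],[-0.3,0,0.14],[0,0,0],[0,0,0],[0,0,0]], yaw=[0,0,0,0,0,0,0,0,0,0], grip=[1,1,1,1,1,1,1,1,1,1])

```text
time: 15.75
tool_pos: [0.652, 0.0326, 0.1796]
tool_rot: [-0.484, 0.484, -0.515, 0.515]
contact_force: [-0.2, 0.5, -2.0]
gripper_width: 0.358
```

```bash
python3 go.py .6524 .0328 .08 -3.5
```

```text
t 15.75 tcp [0.652  0.0326 0.1796] zang -3.56 toolY [-0.e+00 -3.e-04 -1.e+00] w 0.358 F [-0.2  0.5 -2. ] q1,q6 [-0.064 -0.002]
 slide cm (tool axes now) [-0.02  9.96  0.04]
 yaw deg -0.06
 slide cm after the turn [-0.02  9.96  0.04]
```

Request:
play_rows(slide=[[0,0.8,0],[0,1.6,0],[0,2.2,0],[0,2.2,0],[0,1.6,0],[0,1,0],[0,0.5,0],[0,0,0],[0,0,0],[0,0,0],[0,0,0],[0,0,0]], yaw=[0,0,0,0,0,0,0,0,0,0,0,0], grip=[1,1,1,1,1,1,1,1,1,1,1,1])

```text
time: 16.95
tool_pos: [0.6527, 0.0338, 0.0812]
tool_rot: [-0.485, 0.484, -0.515, 0.515]
contact_force: [0.3, 0.2, -1.5]
gripper_width: 0.357
```

```bash
python3 go.py .6524 .0328 .056 -3.5; python3 - <<'E'
from ov import *
p=readout.state()["tool_pos"]; n=(.6524,.0334)
ov("d9.png",(260,255,60,60),12,[(circ(n,.0175,.036),(0,0,255)),(circ(p,.016,p[2]-.0318),(0,255,0)),(circ(p,.016,p[2]-.0318+.054),(0,255,0)),(rect(n,-.062,.028,.035,.036),(0,255,255))])
E
```

```text
t 16.95 tcp [0.6527 0.0338 0.0812] zang -3.47 toolY [ 1.1e-03 -1.0e-04 -1.0e+00] w 0.357 F [ 0.3  0.2 -1.5] q1,q6 [-0.062 -0.001]
 slide cm (tool axes now) [ 0.1   2.52 -0.02]
 yaw deg 0.03
 slide cm after the turn [ 0.1   2.52 -0.02]
```

View pics/d9.png

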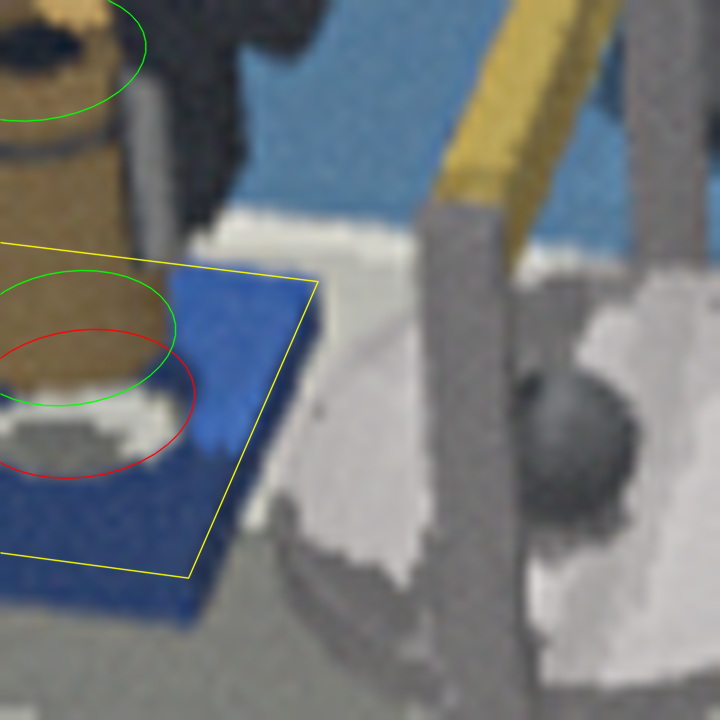

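```bash
python3 - <<'E'
from ov import *
p=readout.state()["tool_pos"]; n=(.6524,.0334)
print(p)
ov("d10.png",(235,240,60,60),12,[])
ov("d11.png",(235,240,60,60),12,[(circ(n,.0175,.036),(0,0,255)),(circ(p,.016,p[2]-.0318),(0,255,0)),(circ(p,.016,p[2]-.0318+.054),(0,255,0)),(rect(n,-.062,.028,.035,.036),(0,255,255))])
a=cv2.imread("pics/d10.png");b=cv2.imread("pics/d11.png");cv2.imwrite("pics/d12.png",cv2.resize(np.hstack([a,b]),None,fx=.55,fy=.55,interpolation=cv2.INTER_AREA))
E
```

```text
[0.65253328 0.03380699 0.08100454]
```

View pics/d12.png

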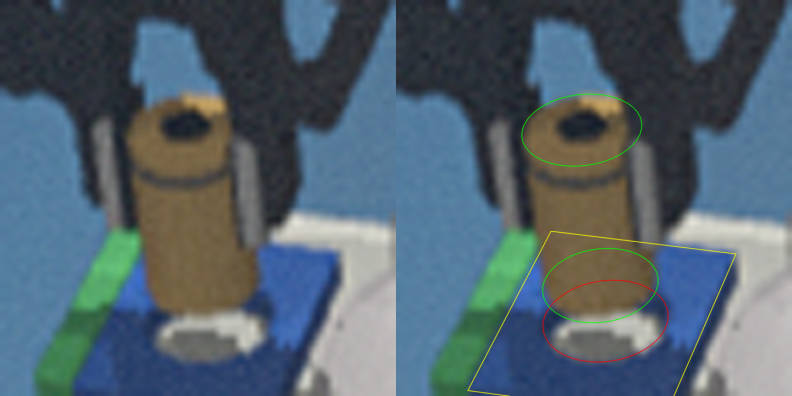

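Request:
play_rows(slide=[[0,0.3,0],[0,0.5,0],[0,0.4,0],[0,0.2,0],[0,0,0],[0,0,0],[0,0,0],[0,0,0]], yaw=[0,0,0,0,0,0,0,0], grip=[1,1,1,1,1,1,1,1])

```text
time: 17.9
tool_pos: [0.6524, 0.0338, 0.0668]
tool_rot: [-0.485, 0.485, -0.515, 0.515]
contact_force: [0.3, -0.4, -1.3]
gripper_width: 0.359
```

```bash
python3 go.py .6524 .0334 .056 -3.5
```

```text
t 17.9 tcp [0.6524 0.0338 0.0668] zang -3.47 toolY [ 4.e-04 -0.e+00 -1.e+00] w 0.359 F [ 0.3 -0.4 -1.3] q1,q6 [-0.062 -0.001]
 slide cm (tool axes now) [ 0.04  1.08 -0.  ]
 yaw deg 0.03
 slide cm after the turn [ 0.04  1.08 -0.  ]
```

Request:
play_rows(slide=[[0.03,0.2,0],[0,0.3,0],[0,0.1,0],[0,0,0],[0,0,0],[0,0,0]], yaw=[0,0,0,0,0,0], grip=[1,1,1,1,1,1])

```text
time: 18.5
tool_pos: [0.6523, 0.0335, 0.0606]
tool_rot: [-0.485, 0.485, -0.515, 0.515]
contact_force: [0.2, 0.0, -1.8]
gripper_width: 0.358
```

```bash
python3 go.py .6524 .0334 .056 -3.5
```

```text
t 18.5 tcp [0.6523 0.0335 0.0606] zang -3.47 toolY [ 1.e-04 -0.e+00 -1.e+00] w 0.358 F [ 0.2  0.  -1.8] q1,q6 [-0.063 -0.002]
 slide cm (tool axes now) [0.01 0.46 0.01]
 yaw deg 0.03
 slide cm after the turn [0.01 0.46 0.01]
```

In the nest without contact; finish the descent and release.

Request:
play_rows(slide=[[0,0.2,0],[0,0.2,0],[0,0,0],[0,0,0],[0,0,0],[0,0,0],[0,0,0],[0,0,0],[0,0,0],[0,0,0]], yaw=[0,0,0,0,0,0,0,0,0,0], grip=[1,1,1,1,0.1,0,-0.1,-0.15,-0.15,-0.15])

```text
time: 19.5
tool_pos: [0.6523, 0.0335, 0.0565]
tool_rot: [-0.485, 0.485, -0.515, 0.515]
contact_force: [0.3, 0.6, 0.3]
gripper_width: 0.577
```

```bash
python3 go.py .5725 .0384 .19 -3.5; python3 - <<'E'
from ov import *
ov("d13.png",(225,210,110,100),6,[])
E
```

```text
t 19.5 tcp [0.6523 0.0335 0.0565] zang -3.47 toolY [ 0. -0. -1.] w 0.577 F [0.3 0.6 0.3] q1,q6 [-0.063 -0.002]
 slide cm (tool axes now) [-1.000e-02 -1.335e+01 -7.990e+00]
 yaw deg 0.03
 slide cm after the turn [ -0.   -13.35  -7.99]
```

View pics/d13.png

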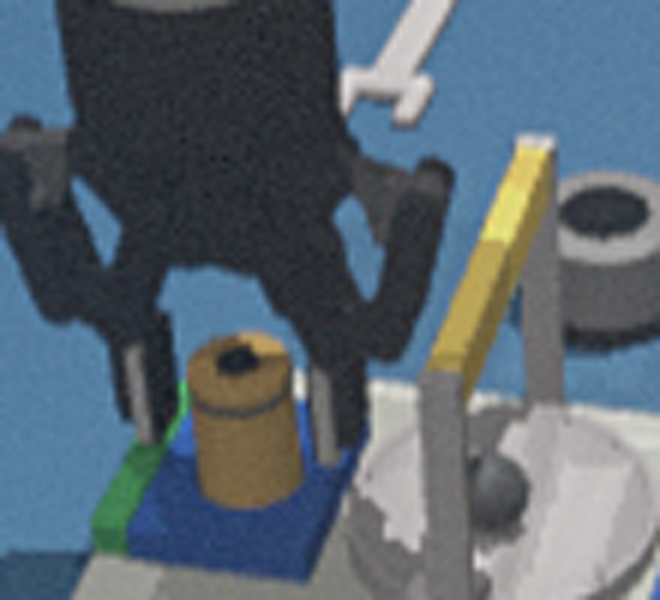

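Request:
play_rows(slide=[[0,-0.8,0],[0,-2,0],[0,-3,0],[0,-3.2,0],[0,-2.4,0],[0,-1.4,0],[0,-0.6,-0.4],[0,0,-1.5],[0,0,-2.4],[0,0,-2.1],[0,0,-1.2],[0,0,-0.4]], yaw=[0,0,0,0,0,0,0,0,0,0,0,0], grip=[-0.15,-0.15,-0.15,-0.15,-0.15,-0.15,-0.3,-0.3,-0.3,-0.3,-0.3,-0.3])

```text
time: 20.75
tool_pos: [0.5709, 0.0385, 0.1894]
tool_rot: [0.484, -0.485, 0.515, -0.514]
contact_force: [0.4, 0.1, 0.8]
gripper_width: 0.649
```

Request:
play_rows(slide=[[0,0,0],[0,0,0],[0,0,0],[0,0,0]], yaw=[0,0,0,0], grip=[-0.3,-0.3,-0.3,-0.3])

```text
time: 21.15
tool_pos: [0.5729, 0.0383, 0.1905]
tool_rot: [-0.485, 0.485, -0.515, 0.515]
contact_force: [0.1, 0.1, -0.4]
gripper_width: 0.647
```

```bash
python3 go.py .5725 .0384 .112 -3.5; python3 - <<'E'
from ov import *
c=(.5725,.0384);y=-.062
ov("d14.png",(235,210,150,130),5,[(rect(c,y,.005,.054,.13),(0,0,255)),(rect(c,y,.12,.0625,.024),(0,255,0)),(rect((.4927,.0433),y,.014,.014,.078),(0,255,0)),(circ((.6524,.0334),.016,.078),(0,255,0)),(circ(c,.012,.038),(255,255,0))])
E
```

```text
t 21.15 tcp [0.5729 0.0383 0.1905] zang -3.47 toolY [ 1.e-04 -0.e+00 -1.e+00] w 0.647 F [ 0.1  0.1 -0.4] q1,q6 [-0.063 -0.002]
 slide cm (tool axes now) [-0.01  7.85 -0.04]
 yaw deg 0.03
 slide cm after the turn [-0.01  7.85 -0.04]
```

View pics/d14.png

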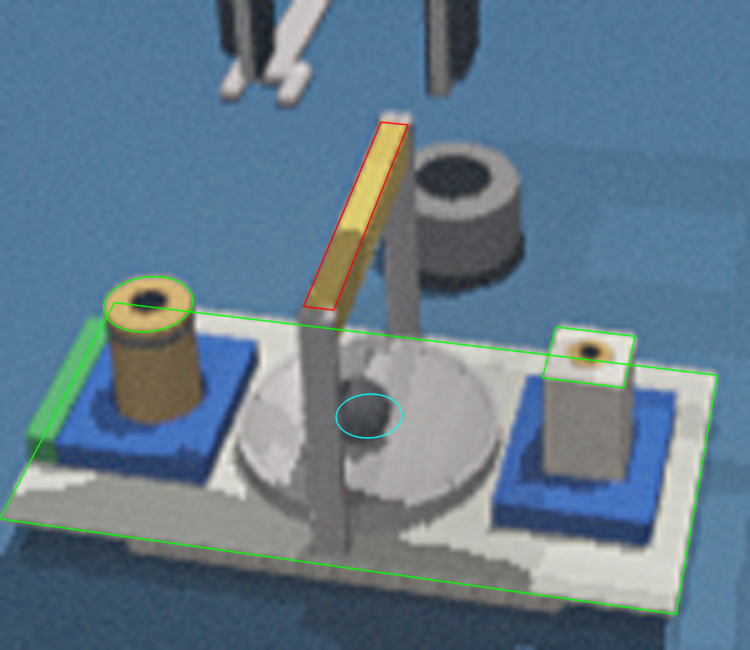

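Request:
play_rows(slide=[[0,0.5,0],[0,1.2,0],[0,1.8,0],[0,1.8,0],[0,1.3,0],[0,0.8,0],[0,0.4,0],[0,0,0],[0,0,0],[0,0,0],[0,0,0],[0,0,0]], yaw=[0,0,0,0,0,0,0,0,0,0,0,0], grip=[-0.3,-0.3,-0.3,-0.3,-0.3,-0.3,-0.3,-0.3,-0.3,-0.3,-0.3,-0.3])

```text
time: 22.4
tool_pos: [0.5727, 0.0383, 0.113]
tool_rot: [-0.485, 0.484, -0.515, 0.515]
contact_force: [0.1, 0.3, 0.3]
gripper_width: 0.65
```

Request:
play_rows(slide=[[0,0,0],[0,0,0],[0,0,0]], yaw=[0,0,0], grip=[-0.3,-0.1,0.1])

```text
time: 22.7
tool_pos: [0.5724, 0.0384, 0.1125]
tool_rot: [0.485, -0.485, 0.515, -0.515]
contact_force: [0.3, 0.1, -0.3]
gripper_width: 0.452
```

```bash
python3 go.py .5725 .0384 .112 -3.55; python3 - <<'E'
from ov import *
c=(.5725,.0384);y=-.062
ov("d15.png",(235,210,150,130),5,[(rect(c,y,.12,.0625,.024),(0,255,0))])
E
```

```text
t 22.7 tcp [0.5724 0.0384 0.1125] zang -3.47 toolY [-0.  0. -1.] w 0.452 F [ 0.3  0.1 -0.3] q1,q6 [-0.063 -0.002]
 slide cm (tool axes now) [-0.    0.05  0.01]
 yaw deg 0.08
 slide cm after the turn [-0.    0.05  0.01]
```

View pics/d15.png

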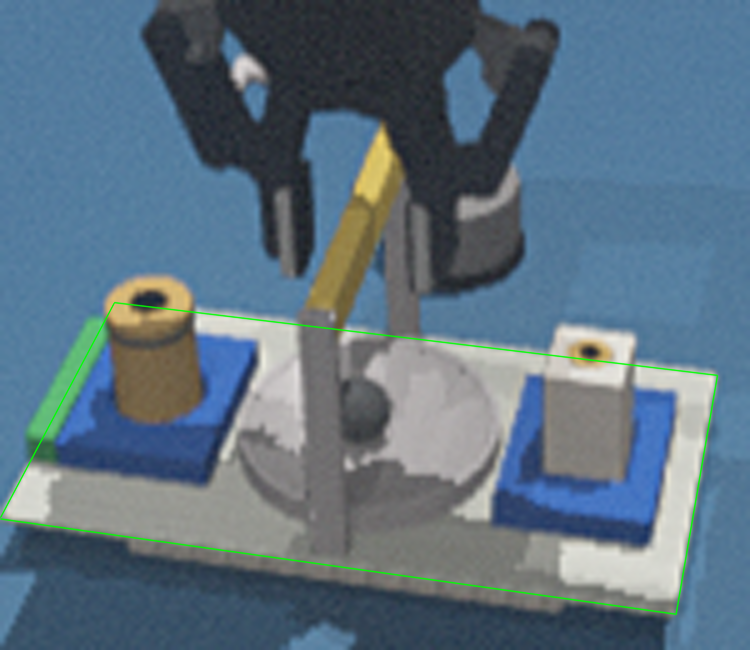

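Request:
play_rows(slide=[[0,0,0],[0,0,0],[0,0,0],[0,0,0],[0,0,0],[0,0,0],[0,0,0],[0,0,0],[0,0,0],[0,0,0],[0,0,0],[0,0,0]], yaw=[0,0,0,0,0,0,0,0,0,0,0,0], grip=[0.3,0.5,0.6,0.65,0.7,0.75,0.8,0.9,1,1,1,1])

```text
time: 23.95
tool_pos: [0.5727, 0.0383, 0.1127]
tool_rot: [-0.485, 0.484, -0.515, 0.515]
contact_force: [2.7, 0.1, -0.1]
gripper_width: 0.107
```

```bash
python3 go.py .5725 .0384 .192 86.5; python3 - <<'E'
from ov import *
c=(.5725,.0384);y=-.062
ov("d16.png",(235,210,150,130),5,[(rect(c,y,.12,.0625,.024),(0,255,0))])
E
```

```text
t 23.95 tcp [0.5727 0.0383 0.1127] zang -3.47 toolY [ 7.e-04 -1.e-04 -1.e+00] w 0.107 F [ 2.7  0.1 -0.1] q1,q6 [-0.063 -0.002]
 slide cm (tool axes now) [-0.01 -7.93 -0.01]
 yaw deg -89.97
 slide cm after the turn [-0.02 -7.93  0.01]
```

View pics/d16.png

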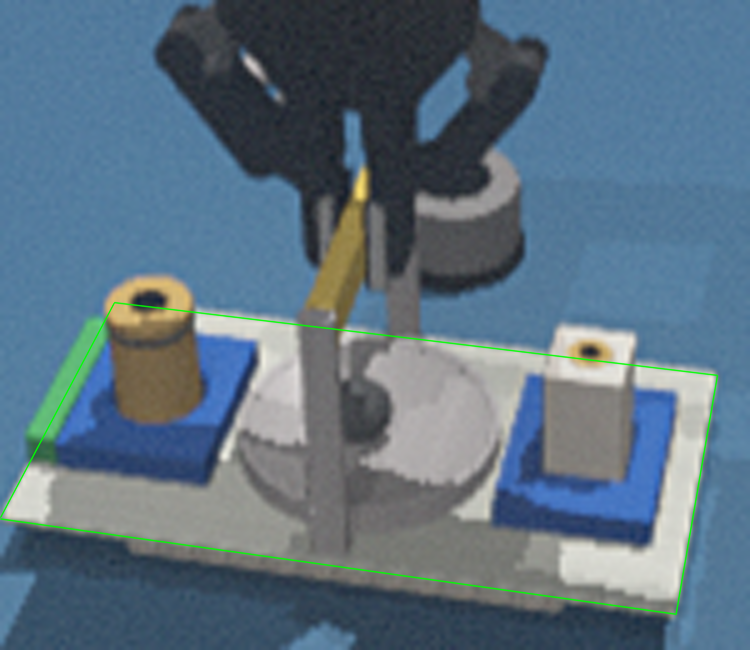

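Request:
play_rows(slide=[[0,-0.05,0],[0,-0.1,0],[0,-0.15,0],[0,-0.2,0],[0,-0.25,0],[0,-0.3,0],[0,-0.3,0],[0,-0.3,0],[0,-0.3,0],[0,-0.3,0],[0,-0.25,0],[0,-0.2,0]], yaw=[0,0,0,0,0,0,0,0,0,0,0,0], grip=[1,1,1,1,1,1,1,1,1,1,1,1])

```text
time: 25.2
tool_pos: [0.5725, 0.0383, 0.1398]
tool_rot: [-0.485, 0.485, -0.515, 0.515]
contact_force: [-0.5, 0.1, -7.3]
gripper_width: 0.108
```

```bash
python3 go.py .5725 .0384 .192 86.5; python3 - <<'E'
from ov import *
c=(.5725,.0384);y=-.062
ov("d17.png",(235,190,150,130),5,[(rect(c,y,.12,.0625,.048),(0,255,0)),(circ(c,.012,.038+.027),(255,255,0))])
E
```

```text
t 25.2 tcp [0.5725 0.0383 0.1398] zang -3.47 toolY [ 2.e-04 -0.e+00 -1.e+00] w 0.108 F [-0.5  0.1 -7.3] q1,q6 [-0.063 -0.002]
 slide cm (tool axes now) [-0.01 -5.22  0.01]
 yaw deg -89.97
 slide cm after the turn [ 0.   -5.22  0.01]
```

View pics/d17.png

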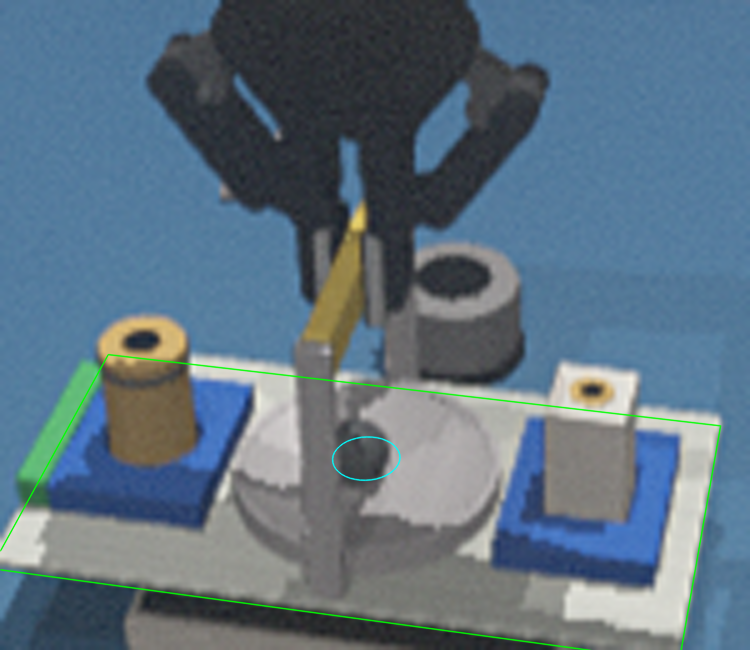

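Level (the carrier edges are parallel to the green prediction), 7.3 N of load, ball centred. Continue the lift.

Request:
play_rows(slide=[[0,-0.25,0],[0,-0.3,0],[0,-0.4,0],[0,-0.5,0],[0,-0.6,0],[0,-0.7,0],[0,-0.7,0],[0,-0.6,0],[0,-0.5,0],[0,-0.35,0],[0,-0.2,0],[0,-0.1,0]], yaw=[0,0,0,0,0,0,0,0,0,0,0,0], grip=[1,1,1,1,1,1,1,1,1,1,1,1])

```text
time: 26.45
tool_pos: [0.5724, 0.0384, 0.1916]
tool_rot: [0.485, -0.485, 0.515, -0.515]
contact_force: [0.9, -0.6, -7.3]
gripper_width: 0.106
```

Request:
play_rows(slide=[[0,0,0],[0,0,0],[0,0,0],[0,0,0]], yaw=[0,0,0,0], grip=[1,1,1,1])

```text
time: 26.85
tool_pos: [0.5723, 0.0383, 0.1912]
tool_rot: [0.485, -0.485, 0.515, -0.515]
contact_force: [-0.1, -0.2, -6.9]
gripper_width: 0.105
```

```bash
python3 go.py .5725 .0384 .192 86.5; python3 - <<'E'
from ov import *
c=(.5725,.0384);y=-.062
ov("d18.png",(235,160,150,130),5,[(rect(c,y,.12,.0625,.104),(0,255,0)),(circ(c,.012,.118),(255,255,0))])
E
```

```text
t 26.85 tcp [0.5723 0.0383 0.1912] zang -3.47 toolY [-5.e-04  0.e+00 -1.e+00] w 0.105 F [-0.1 -0.2 -6.9] q1,q6 [-0.063 -0.002]
 slide cm (tool axes now) [-0.01 -0.08  0.02]
 yaw deg -89.97
 slide cm after the turn [ 0.02 -0.08  0.01]
```

View pics/d18.png

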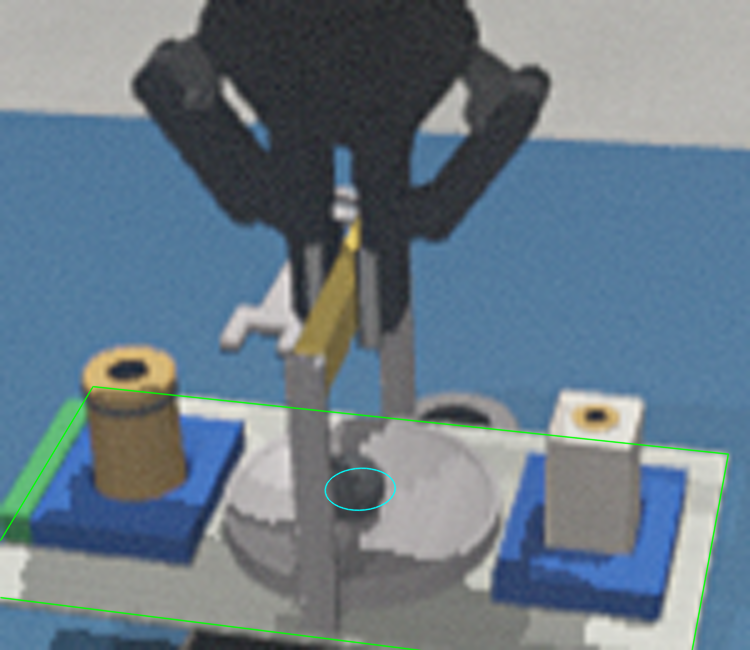

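Request:
play_rows(slide=[[0,0,0],[0,0,0],[0,0,0],[0,0,0],[0,0,0],[0,0,0],[0,0,0],[0,0,0],[0,0,0],[0,0,0],[0,0,0],[0,0,0]], yaw=[-0.5,-1,-1.5,-2,-2.5,-3,-3,-3,-3,-3,-3,-3], grip=[1,1,1,1,1,1,1,1,1,1,1,1])

```text
time: 28.1
tool_pos: [0.5724, 0.0383, 0.1915]
tool_rot: [-0.597, 0.597, -0.379, 0.379]
contact_force: [0.1, 0.1, -7.3]
gripper_width: 0.103
```

```bash
python3 go.py .5725 .0384 .192 86.5; python3 - <<'E'
from ov import *
ov("d19.png",(235,160,150,130),5,[])
E
```

```text
t 28.1 tcp [0.5724 0.0383 0.1915] zang 25.22 toolY [ 1.e-04 -1.e-04 -1.e+00] w 0.103 F [ 0.1  0.1 -7.3] q1,q6 [-0.063 -0.503]
 slide cm (tool axes now) [-0.   -0.05  0.01]
 yaw deg -61.28
 slide cm after the turn [ 0.01 -0.05  0.01]
```

View pics/d19.png

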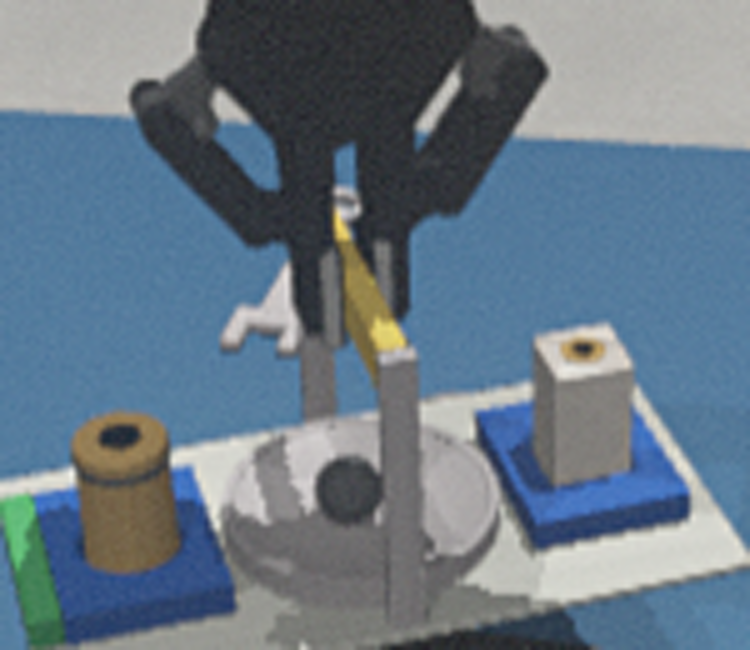

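Ball still about the middle, turning the right way (tab towards +y, the yellow reader). Continue.

Request:
play_rows(slide=[[0,0,0],[0,0,0],[0,0,0],[0,0,0],[0,0,0],[0,0,0],[0,0,0],[0,0,0],[0,0,0],[0,0,0],[0,0,0],[0,0,0]], yaw=[-3,-3,-3,-3,-3,-3,-3,-3,-3,-3,-3,-3], grip=[1,1,1,1,1,1,1,1,1,1,1,1])

```text
time: 29.35
tool_pos: [0.5724, 0.0383, 0.1915]
tool_rot: [-0.685, 0.685, -0.176, 0.176]
contact_force: [1.2, -0.1, -6.4]
gripper_width: 0.106
```

Request:
play_rows(slide=[[0,0,0],[0,0,0],[0,0,0],[0,0,0],[0,0,0],[0,0,0],[0,0,0],[0,0,0],[0,0,0],[0,0,0],[0,0,0],[0,0,0]], yaw=[-3,-3,-3,-3,-3,-2.5,-2.5,-2,-1.5,-1,-0.5,-0.3], grip=[1,1,1,1,1,1,1,1,1,1,1,1])

```text
time: 30.55
tool_pos: [0.5724, 0.0383, 0.1915]
tool_rot: [-0.707, 0.707, -0.023, 0.023]
contact_force: [-0.6, 0.0, -6.8]
gripper_width: 0.107
```

Request:
play_rows(slide=[[0,0,0],[0,0,0],[0,0,0],[0,0,0],[0,0,0],[0,0,0],[0,0,0],[0,0,0],[0,0,0],[0,0,0]], yaw=[0,0,0,0,0,0,0,0,0,0], grip=[1,1,1,1,1,1,1,1,1,1])

```text
time: 31.55
tool_pos: [0.5724, 0.0384, 0.1915]
tool_rot: [-0.707, 0.707, -0.023, 0.023]
contact_force: [0.0, 0.2, -6.3]
gripper_width: 0.109
```

```bash
python3 go.py .5725 .0384 .192 86.5; python3 - <<'E'
from ov import *
c=(.5725,.0384);y=np.pi/2-.062
b=[(rect(c,y,.12,.0625,.1035),(0,255,0)),(circ(c,.012,.118),(255,255,0)),(circ((c[0]+.08*np.cos(y),c[1]+.08*np.sin(y)),.016,.1575),(0,0,255)),(rect((c[0]-.08*np.cos(y),c[1]-.08*np.sin(y)),y,.014,.014,.1575),(0,0,255))]
ov("d20.png",(220,150,160,130),5,b)
ov("d21.png",(150,130,260,200),3,b,"top")
E
```

```text
t 31.55 tcp [0.5724 0.0384 0.1915] zang 86.33 toolY [-0. -0. -1.] w 0.109 F [ 0.   0.2 -6.3] q1,q6 [-0.063 -1.57 ]
 slide cm (tool axes now) [ 0.01 -0.05  0.  ]
 yaw deg -0.17
 slide cm after the turn [ 0.01 -0.05  0.  ]
```

View pics/d20.png

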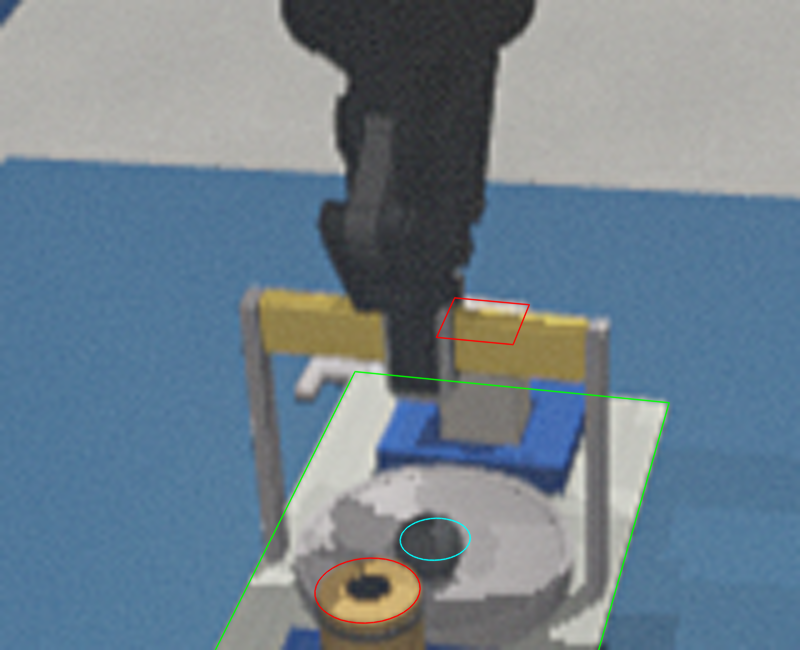

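View pics/d21.png

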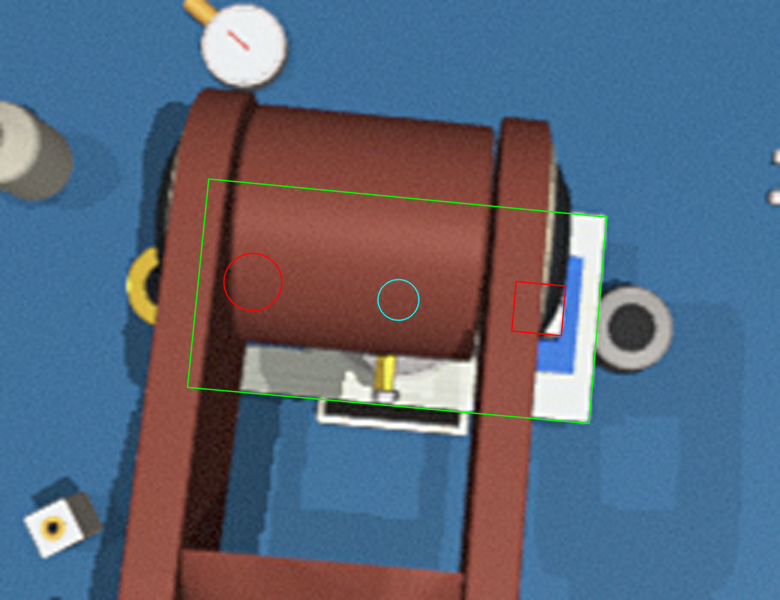

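Request:
play_rows(slide=[[0,0,0],[0,0,0],[0,0,0],[0,0,0],[0,0,0],[0,0,0],[0,0,0],[0,0,0],[0,0,0],[0,0,0]], yaw=[0,0,0,0,0,0,0,0,0,0], grip=[1,1,1,1,1,1,1,1,1,1])

```text
time: 32.65
tool_pos: [0.5724, 0.0383, 0.1915]
tool_rot: [-0.707, 0.707, -0.023, 0.023]
contact_force: [-0.4, -0.2, -6.8]
gripper_width: 0.108
```

```bash
python3 - <<'E'
from ov import *
c=(.5725,.0384)
ov("d22.png",(275,225,70,70),10,[(circ(c,.012,.1165),(255,255,0)),(circ(c,.043,.112),(0,255,0))])
E
```

```text
(no output)
```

View pics/d22.png

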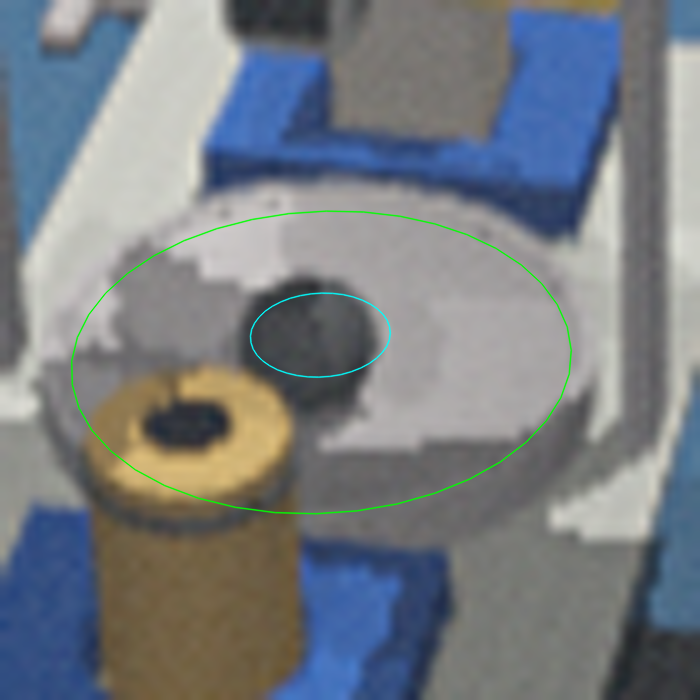

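```bash
python3 -c "
from plant import workorder; print(workorder.job_done())"
```

```text
the job is handed in; nothing more can be done
None
```

The job is handed in at about 32.7 s of the 69 s allowed. The cartridge and the block are in their nests and let go. The carrier is held by its handle about 79 mm above its place on the stand, turned a quarter turn with the green tab towards the yellow reader.

- **Block choice:** three identical white blocks were in view of the top camera, at pixels (125, 288), (167, 306) and (162, 347). I used the first, which is the farthest to the robot's left.
- **Fits:** both parts went into their nests with no sideways force of any note. The pictures then showed both seated.
- **Final pose:** the tool pose is square to the stand to about 0.2°, and the tool axis reads vertical. The tool is steady at (0.572, 0.038, 0.192). The load on the wrist is about 6.8 N, close to the loaded carrier's weight.
- **Ball:** the last picture, one second after stopping, shows it within about 1–2 mm of the middle of the dish.
- **Bystanders:** I did not touch the bottle, spanner, gauge or readers. I did not measure their positions again at the end.
- **Disagreements:** the two cameras gave positions differing by about 1 mm (2–3 mm on the readers). In the side view the held parts appeared about 1 pixel off the prediction. No check failed.

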